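# Hold the clip open around the shelf card

### The job

First take the small carton away from the free edge of the yellow card and stand it upright in the green tray, without dropping it. Then pick up the red spring clip by its tails, squeeze them so that the jaws gape wide, and bring the open jaws, level, over the free upright edge of the card, so that the edge is well inside and about midway between the jaws, touching neither. Finish holding the clip there in the air, still squeezed wide open, for me to slip a tag in, and leave everything else where it is.

Things in the scene. Friction and masses are not known exactly. Their poses are not given: they have to be found in the camera images.
- card_edge (a point): the free upright edge of the yellow card, mid-thickness, 65 above the table. The card is 3 thick, upright, fixed, and runs 130 from this edge along the point's +x (horizontal; y across the card, z up); it spans heights 20 to 100 (all sizes in mm)
- card_stand: the fixed stand with the card; origin on the table under the free edge, axes as card_edge. Its grey foot, 70 wide and 30 high, begins 55 behind the edge, so the first 55 of the card stands free
- carton_mid (a point): centre of the carton: cardboard with a blue band, 50 (x) x 44 (y) x 80 tall, about 0.12 kg, standing on the table in front of the card's free edge; z up. It can be gripped across its 44 mm width with about 15 N
- carton: the same carton; origin under its centre (40 below its middle)
- tray_in (a point): centre of the inner floor of the fixed green tray, 5 above the table; inside 150 (x) x 170 (y), walls 5 thick with their rims 22 above the table
- clip_mid (a point): middle of the red spring clip on its steel hinge pin, half-way up its 30 mm height; the clip lies on its side, z up, so this is 15 above the table. +x: the black-tipped jaws reach 58 from the pin; -x: the two tails with dark rubber grips reach 55; y across. At rest the jaws are shut and the tails' outer faces are 45 apart at 40 behind the pin, 52 at the ends
- clip: the same clip (0.07 kg); origin under the pin, same axes. Squeezed fully, the tails are parallel, 26 over their outer faces, and the jaw tips 30 apart. At 40 behind the pin each tail takes about 5 N to start and 10 N to open fully against a stop; a grip of 15 to 25 N holds it. The space between the open jaws reaches from 8 to 58 ahead of the pin
- clip_left (a joint): opening angle of the jaw on the clip's +y side: 0 shut, 0.25 rad fully open
- clip_right (a joint): opening angle of the jaw on the clip's -y side: 0 shut, 0.25 rad fully open; both levers move alike
- spray: clear spray bottle with an orange trigger head, 188 tall, 72 across; bystander, origin under its centre, leave it alone (sizes in mm)
- jar: closed jar, 68 across, 90 tall; bystander, origin under its centre, leave it alone (sizes in mm)
- tape: amber roll of tape lying flat, 90 across, 36 tall; bystander, origin under its centre, leave it alone (sizes in mm)
- pills: small white bottle with a blue cap, 42 across, 75 tall; bystander, origin under its centre, leave it alone (sizes in mm)
- tub: blue tub, 88 across, 150 tall; bystander, origin under its centre, leave it alone (sizes in mm)
- stapler: black stapler, 140 x 34 x 44 tall; bystander, origin under its centre, leave it alone (sizes in mm)
Not all that is in view belongs to the job. Leave any pink look-alike of the clip alone.

How it is judged:
By the outcome, as a careful person would: the job done as asked, in the order asked, and still so for the second after the job is handed in, while the arm keeps its last pose, push and grip.
It also fails if it takes over 67 s, if anything falls off the work surface, if the arm or the gripper's body presses on something with over 40 N, if the wrist force passes 120 N, or if a joint passes its speed limit or range.

### The arm

A 6-joint arm with a two-finger parallel gripper is mounted at the origin on the work surface. World frame = base frame: x ahead of the robot, y to its left, z up, the work surface at z = 0. Lengths are in m, angles in rad, forces in N, time in s.
With the tool pointing down it reaches from about 0.35 to 0.975 m from the base axis. Payload 4.9 kg.
Tool frame: the origin (TCP) lies at the very end of the fingers, on their centre line; the grasp point (between the pads) lies 19 mm behind it; z points along the fingers, y is the line along which they close (so a half turn about z gives the same grasp; the last joint's range is limited). The gripper opens to 85 mm and grips with 20 to 120 N. Pads are 22 mm wide; open, the fingers measure 114 mm over their backs; the gripper's body (76 mm by 85 mm) begins 54 mm behind the grasp point. The pads swing forward as they close: fully open they stand 13 mm farther back than shut.
Start: joints at [-1.338, 0.053, 1.613, -0, 1.476, -0.119], TCP at [0.215, -0.587, 0.231] pointing down, gripper open.
Joint ranges: [-3.01, 3.01], [-1.01, 2.22], [0.06, 2.58], [-1.02, 4.17], [0.09, 2.62], [-3.14, 3.14]. Speed limits (rad/s): [2.57, 2.57, 3.14, 3.14, 3.14, 3.14].

### API

Orientations are given as a unit quaternion [w, x, y, z].
In Python, from plant import state, optics, ticket, nets gives the robot as it stands. The module is installed in compiled form; this text tells all that it offers.
- The arm moves only by the shell command python3 -m inch 'ROWS' [OPENING]. ROWS is JSON, a list of rows, each an object of numbers: "dx", "dy", "dz": the shift along the tool's x, y, z as a fraction of full scale; "rx", "ry", "rz": the turn, a rotation vector about the tool's x, y, z as a fraction of full scale. In form: [{"dx": .., "dy": .., "dz": .., "rx": .., "ry": .., "rz": ..}, ...]. A call has 1 to 5 rows; each row is the pose to reach, as a shift and turn from the pose commanded when the call began, along the tool's axes at that moment; what a row does not reach only later rows make up. Full scale, the value 1, is 0.8 m for a shift and 1.5 rad for a turn. A row lasts 1/10 s, in which the tool goes at most 50 mm and 8.59 degrees, less where a joint would pass 70% of its speed; a pose out of reach is approached as far as the arm can. A call with a number of a shift or a turn outside -1 to 1 is refused whole. A call with a gripper value outside its range is refused whole. OPENING is the opening, from -1 (shut) to 1 (fully open), set as the call begins (- or left out, the last holds). The fingers move at their own pace and stop on an object; the grip force is fixed at half the most. Time passes only in rows, so rows that repeat a pose let the fingers close. It gives the time, the measured TCP pose, the force, the opening and the grip force at its end, in the units of the state.
- state(): the state, without advancing time (a new reading comes with each control period).
- optics.grab_frame(name): name is "scene" or "top" or "wrist"; returns the picture (480x640x3 uint8, red, green, blue); there is no depth.
- optics.camera_info(name): a dict with "fx", "fy", "cx", "cy" (pixels), "R" (3x3) and "t" (3): a world point X has camera coordinates R X + t. Camera axes: x right, y down, z forward; pixel columns grow to the right and rows downward; lengths in m; the calibration is good to about 2 mm. A picture is of the moment at which its call begins: read the wrist's pose just before it. camera_info takes no time and is no camera call; for the wrist camera it gives the pose at the moment of the call.
- ticket.job_done(): hands the job in; it is judged then, once.
Trained networks look in the newest picture that a camera, given by its name, has taken for a name from the list of things; names that differ only in an ending like _2 or _b are one class to them, and where a whole thing is asked for, a point or a joint stands for the part that bears it (a point fixed in the world has none). Each returns a list of dicts, best first, with "confidence" (0 to 1); they miss things now and then, are a little off and sometimes report something else, mostly with a low value. They report only what shows in the picture. A call takes as long as a camera call. They do not tell look-alikes from the thing itself.
- nets.boxes_of(camera, name): "bbox" ([centre column, centre row, width, height] in pixels, round what is visible of it).
- nets.outline_of(camera, name): "pixels" (480x640 bool, what is visible of it) and "bbox" ([centre column, centre row, width, height] in pixels, round what is visible of it).
The state is a dict: "time": time; "joint_pos": joint angles; "joint_vel": joint speeds; "joint_efforts": joint torques, N m; "tool_pos": TCP position; "tool_rot": TCP orientation; "contact_force": force on the tool from outside, world axes, zero at the start; "ft_torque": the same for the moment, N m; "gripper_width": opening from 0.0 (shut) to 1.0 (fully open); "grasp_force": force on a finger pad.
Only numpy, scipy, OpenCV 4.12 (cv2) and the standard library are available. Lean on these libraries where they do the work, as an engineer would, in place of code of your own. Each camera call takes 0.05 s, during which the arm holds its last target. There are 200 camera calls.

## Working session

There is one attempt and no reset: what is moved stays moved. The work goes in short steps, Python scripts to look and compute and a shell command to move; the robot and the scene stay as the last step left them, time stands still between calls to the robot, and variables do not carry over. Pictures are saved under pics/ and viewed, at most 10 in all, crops included, and the job is handed in when it is done.

```bash
mkdir -p pics; ls
python3 - <<'E'
from plant import state, optics, nets
import cv2, numpy as np
s=state(); print(s)
for c in ("scene","top"):
    im=optics.grab_frame(c); cv2.imwrite(f"pics/{c}0.png",im[:,:,::-1])
    i=optics.camera_info(c); print(c,i)
    for n in ("clip","carton","card_stand","tray_in","tape","pills","jar","spray","tub","stapler"):
        print(n,[( [round(float(v)) for v in d["bbox"]],round(float(d["confidence"]),2)) for d in nets.boxes_of(c,n)])
E
```

```text
pics
{'time': 0.0, 'joint_pos': array([-1.33801582e+00,  5.33433706e-02,  1.61429121e+00, -2.30193353e-05,
        1.47599701e+00, -1.19013236e-01]), 'joint_vel': array([ 0.00117271,  0.00170166, -0.00104897, -0.00153972,  0.00075778,
        0.0008675 ]), 'joint_efforts': array([-1.57635473e-03, -3.93679476e+01, -3.70178211e+01, -1.28138686e-04,
        7.16124487e-03,  1.01206825e-05]), 'tool_pos': array([ 0.21520604, -0.5861183 ,  0.23007305]), 'tool_rot': array([-1.01716785e-03,  9.84569286e-01,  1.74992232e-01, -6.93981234e-05]), 'contact_force': array([ 1.19755009, -0.46882988,  0.58848266]), 'ft_torque': array([ 0.02120103,  0.00069248, -0.03764785]), 'grasp_force': 0.0, 'gripper_width': 0.9965224983401468}
scene {'fx': 578.4691767170601, 'fy': 578.4691767170601, 'cx': 312.6266213730579, 'cy': 243.08860327545614, 'R': array([[-0.69352393,  0.72035769, -0.01045677],
       [ 0.44313469,  0.41509373, -0.79456205],
       [-0.56802834, -0.55568155, -0.60709292]]), 't': array([ 0.4005168 , -0.18193238,  1.94362082])}
clip [([306, 229, 33, 20], 0.83), ([363, 317, 13, 30], 0.39)]
ca
[... 559 characters left out ...]
, -0.999834  , -0.01262347],
       [-0.98316944,  0.01521823, -0.18206112],
       [ 0.182223  ,  0.01001898, -0.98320618]]), 't': array([-0.00663694,  0.56541038,  1.53556572])}
clip [([418, 256, 23, 41], 0.82), ([373, 270, 41, 19], 0.59)]
carton [([328, 247, 23, 24], 0.84)]
card_stand [([322, 193, 28, 31], 0.6)]
tray_in [([236, 278, 68, 65], 0.82)]
tape [([410, 208, 31, 34], 0.81)]
pills [([242, 208, 16, 17], 0.68), ([213, 202, 30, 52], 0.62)]
jar [([441, 202, 34, 30], 0.77), ([329, 247, 18, 22], 0.37)]
spray [([162, 220, 40, 31], 0.71)]
tub [([322, 193, 25, 32], 0.59), ([507, 237, 41, 38], 0.56), ([329, 248, 18, 22], 0.47)]
stapler [([215, 202, 30, 50], 0.96), ([320, 195, 29, 32], 0.49)]
```

Run:
```python
import cv2, numpy as np
a=cv2.imread("pics/top0.png")[150:330,130:550]; cv2.imwrite("pics/t1.png",cv2.resize(a[:, :400],(800,360),interpolation=cv2.INTER_CUBIC))
b=cv2.imread("pics/scene0.png")[140:400,180:490]; b=cv2.resize(b,None,fx=2.2,fy=2.2,interpolation=cv2.INTER_CUBIC); print(b.shape); cv2.imwrite("pics/s1.png",b)
```

```text
(572, 682, 3)
```

View pics/t1.png

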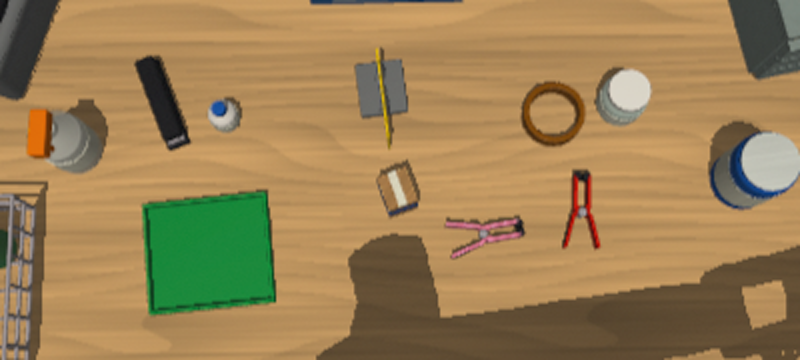

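View pics/s1.png

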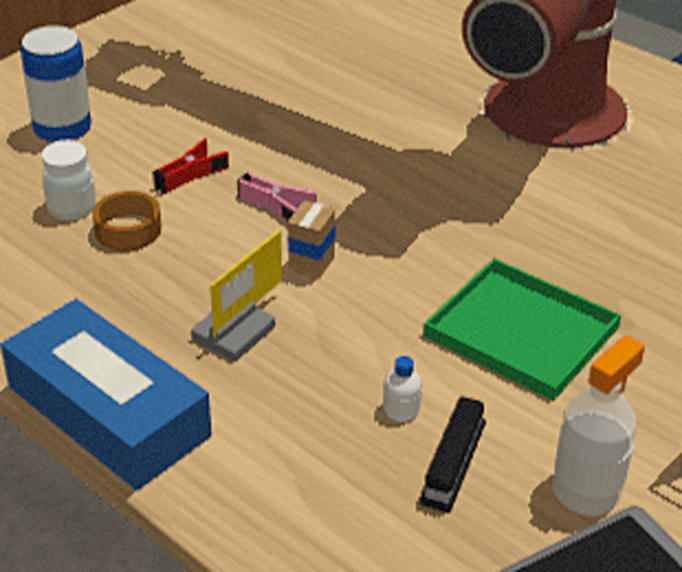

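The top view shows two clips. The red one is at about (421,256), with its black jaws at (421,238) and tails at (413..430,273). The pink look-alike is at (373,270). The red one fits the description, and both enlarged crops confirm its colour. The carton is at (328,245), the card's free edge near (325,222) and the tray at (235,276).

```bash
cat > h.py <<'E'
from plant import state, optics, nets
import numpy as np, cv2
from scipy.spatial.transform import Rotation as Ro
def ray(i,px,z):
    R=np.array(i["R"]);t=np.array(i["t"]);c=-R.T@t
    px=np.atleast_2d(px).astype(float)
    d=np.c_[(px[:,0]-i["cx"])/i["fx"],(px[:,1]-i["cy"])/i["fy"],np.ones(len(px))]@R
    return c+d*((z-c[2])/d[:,2])[:,None]
def proj(i,X):
    q=np.atleast_2d(X)@np.array(i["R"]).T+i["t"]; return np.c_[i["fx"]*q[:,0]/q[:,2]+i["cx"],i["fy"]*q[:,1]/q[:,2]+i["cy"]]
def toolR():
    q=state()["tool_rot"]; return Ro.from_quat([q[1],q[2],q[3],q[0]]).as_matrix()
def mm(a): return np.round(np.asarray(a)*1000,1).tolist()
def go(p,yaw=None):
    "world target of TCP -> dx dy dz in units; yaw = wanted tool-y direction (deg) -> rz"
    s=state();R=toolR();d=R.T@(np.array(p)-s["tool_pos"])/0.8
    out=dict(zip(("dx","dy","dz"),d.round(4).tolist()))
    if yaw is not None:
        yd=np.array([np.cos(np.radians(yaw)),np.sin(np.radians(yaw)),0]);xd=np.cross(yd,[0,0,-1]);best=None
        for sg in(1,-1):
            W=np.c_[sg*xd,sg*yd,[0,0,-1]];r=Ro.from_matrix(R.T@W).as_rotvec()
            if best is None or np.linalg.norm(r)<np.linalg.norm(best):best=r
        out.update(zip(("rx","ry","rz"),(best/1.5).round(4).tolist()))
    return out
def hsv(im): return cv2.cvtColor(im,cv2.COLOR_RGB2HSV)
def mask(im,lo,hi): return cv2.inRange(hsv(im),np.array(lo),np.array(hi))
def fit(im,i,lo,hi,z,amin=20):
    m=mask(im,lo,hi);n,l,st,ce=cv2.connectedComponentsWithStats(m)
    for k in range(1,n):
        if st[k,4]>=amin:
            ys,xs=np.where(l==k);P=ray(i,np.c_[xs,ys],z)[:,:2];r=cv2.minAreaRect((P*1000).astype(np.float32))
            print(st[k].tolist(),"mean",mm(P.mean(0)),"rect",[np.round(v,1).tolist() for v in r])
E
python3 - <<'E'
from h import *
im=cv2.imread("pics/top0.png")[:,:,::-1].copy();i=optics.camera_info("top")
print("green");fit(im,i,(50,120,60),(75,255,255),.010,200)
print("yellow");fit(im,i,(24,150,120),(32,255,255),.1,10)
print("red");fit(im,i,(0,200,120),(4,255,255),.03,20);fit(im,i,(176,200,120),(180,255,255),.03,20)
for px,z in (((421,238),.03),((421,256),.03),((412.5,272.5),.03),((429,272.5),.03),((328,245),.08),((325,222),.1)): print(px,mm(ray(i,px,z)))
E
```

```text
green
[201, 246, 67, 61, 3507] mean [450.6, 261.3] rect [[451.6, 261.4], [161.9, 182.0], 5.2]
yellow
[319, 180, 6, 39, 53] mean [653.5, 4.3] rect [[653.5, 4.5], [110.1, 4.1], 6.3]
red
[412, 238, 7, 35, 61] mean [504.4, -264.6] rect [[500.9, -264.4], [10.3, 99.6], 79.4]
[423, 239, 7, 34, 44] mean [495.1, -290.3] rect [[499.5, -289.2], [95.9, 9.0], 6.2]
(421, 238) [[550.7, -280.0, 30.0]]
(421, 256) [[498.5, -277.7, 30.0]]
(412.5, 272.5) [[451.5, -251.6, 30.0]]
(429, 272.5) [[450.8, -298.4, 30.0]]
(328, 245) [[526.2, -12.8, 80.0]]
(325, 222) [[587.6, -5.6, 100.0]]
```

Run:
```python
from h import *
print(go([.48,-.275,.30],95)); i=optics.camera_info("wrist");R=toolR();s=state()
c=-np.array(i["R"]).T@i["t"]; print("cam in tool",mm(R.T@(c-s["tool_pos"])),"axis",(R.T@np.array(i["R"]).T)[:,2],i["fx"])
print(R.round(3))
```

```text
{'dx': 0.4448, 'dy': -0.2518, 'dz': -0.0859, 'rx': -0.0, 'ry': -0.0, 'rz': 0.1764}
cam in tool [66.3, 1.0, -142.9] axis [-0.2645334   0.00191632  0.96437462] 412.72713789286587
[[ 0.939  0.345 -0.   ]
 [ 0.345 -0.939  0.   ]
 [ 0.    -0.    -1.   ]]
```

```bash
python3 -m inch '[{"dx":0.445,"dy":-0.252,"dz":-0.086},{"dx":0.445,"dy":-0.252,"dz":-0.086},{"dx":0.445,"dy":-0.252,"dz":-0.086},{"dx":0.445,"dy":-0.252,"dz":-0.086},{"dx":0.445,"dy":-0.252,"dz":-0.086}]' 1
python3 - <<'E'
from h import *
print(go([.48,-.275,.30],95))
E
```

```text
{'dx': 0.4448, 'dy': -0.2518, 'dz': -0.0859, 'rx': -0.0, 'ry': -0.0, 'rz': 0.1764}validation failed for argument at $[0]...
```

```bash
python3 -m inch '[{"dx":0.445,"dy":-0.252,"dz":-0.086,"rx":0,"ry":0,"rz":0},{"dx":0.445,"dy":-0.252,"dz":-0.086,"rx":0,"ry":0,"rz":0},{"dx":0.445,"dy":-0.252,"dz":-0.086,"rx":0,"ry":0,"rz":0},{"dx":0.445,"dy":-0.252,"dz":-0.086,"rx":0,"ry":0,"rz":0},{"dx":0.445,"dy":-0.252,"dz":-0.086,"rx":0,"ry":0,"rz":0}]' 1
python3 - <<'E'
from h import *
print(go([.48,-.275,.30],95))
E
```

```text
time: 1.6
tool_pos: [0.3758, -0.3972, 0.2733]
tool_rot: [0.0, 0.985, 0.175, 0.0]
contact_force: [1.3, -0.5, -0.0]
gripper_width: 1.0
grasp_force: 0.0
{'dx': 0.1748, 'dy': -0.0985, 'dz': -0.0334, 'rx': 0.0004, 'ry': -0.0002, 'rz': 0.176}
```

```bash
python3 -m inch '[{"dx":0.175,"dy":-0.0985,"dz":-0.033,"rx":0,"ry":0,"rz":0.176},{"dx":0.175,"dy":-0.0985,"dz":-0.033,"rx":0,"ry":0,"rz":0.176},{"dx":0.175,"dy":-0.0985,"dz":-0.033,"rx":0,"ry":0,"rz":0.176},{"dx":0.175,"dy":-0.0985,"dz":-0.033,"rx":0,"ry":0,"rz":0.176},{"dx":0.175,"dy":-0.0985,"dz":-0.033,"rx":0,"ry":0,"rz":0.176}]'
python3 - <<'E'
from h import *
i=optics.camera_info("wrist");im=optics.grab_frame("wrist");cv2.imwrite("pics/w1.png",im[:,:,::-1]);np.save("w1.npy",i,allow_pickle=True)
print("red");fit(im,i,(0,150,60),(6,255,255),.03,60);fit(im,i,(174,150,60),(180,255,255),.03,60)
print(go([.51,-.013,.30],110))
E
```

```text
time: 2.1
tool_pos: [0.4807, -0.2747, 0.3]
tool_rot: [0.0, 0.999, 0.046, 0.001]
contact_force: [0.1, -0.8, 0.4]
gripper_width: 1.004
grasp_force: 0.0
red
[296, 122, 31, 102, 491] mean [500.9, -266.2] rect [[501.3, -267.4], [12.8, 103.5], 79.6]
[332, 125, 14, 105, 508] mean [501.5, -291.7] rect [[500.1, -290.9], [103.1, 12.5], 5.5]
{'dx': 0.0673, 'dy': -0.3238, 'dz': -0.0009, 'rx': 0.0005, 'ry': -0.0, 'rz': -0.1726}
```

View pics/w1.png

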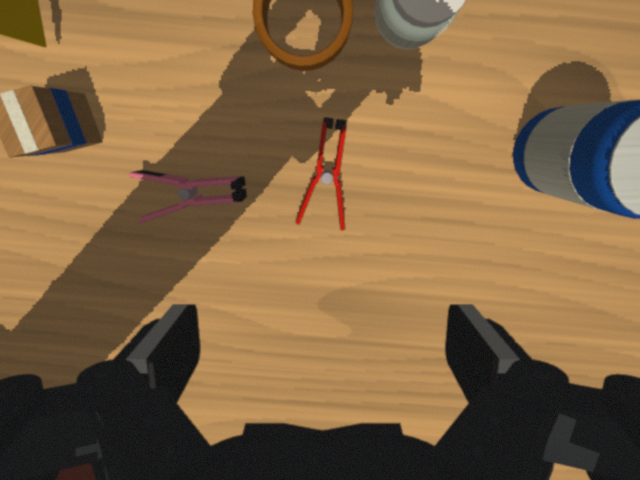

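The wrist view shows the red clip: pin at (327,177), black jaw tips at (334,121), tail ends at (298,222) and (343,229). The pink look-alike is left of it at (187,194). The carton is next.

```bash
python3 -m inch '[{"dx":0.067,"dy":-0.312,"dz":0,"rx":0,"ry":0,"rz":-0.17},{"dx":0.067,"dy":-0.312,"dz":0,"rx":0,"ry":0,"rz":-0.17},{"dx":0.067,"dy":-0.312,"dz":0,"rx":0,"ry":0,"rz":-0.17},{"dx":0.067,"dy":-0.312,"dz":0,"rx":0,"ry":0,"rz":-0.17},{"dx":0.067,"dy":-0.312,"dz":0,"rx":0,"ry":0,"rz":-0.17}]';  python3 -m inch '[{"dx":0,"dy":0,"dz":0,"rx":0,"ry":0,"rz":0}]'
python3 - <<'E'
from h import *
i=optics.camera_info("wrist");im=optics.grab_frame("wrist");cv2.imwrite("pics/w2.png",im[:,:,::-1]);np.save("w2.npy",i,allow_pickle=True)
i=np.load("w1.npy",allow_pickle=True).item()
print("pin,tip,tails",mm(ray(i,[(327,177),(334.5,119),(298,222),(343,229)],.03)))
E
```

```text
time: 2.65
tool_pos: [0.5095, -0.0281, 0.2989]
tool_rot: [0.0, 0.986, 0.169, -0.0]
contact_force: [1.1, -0.2, -0.2]
gripper_width: 0.997
grasp_force: 0.0
time: 2.75
tool_pos: [0.5098, -0.0249, 0.2989]
tool_rot: [-0.001, 0.985, 0.173, 0.0]
contact_force: [0.4, -0.2, -0.3]
gripper_width: 0.999
grasp_force: 0.0
pin,tip,tails [[500.8, -279.6, 30.0], [556.6, -281.5, 30.0], [452.4, -254.4, 30.0], [449.3, -301.1, 30.0]]
```

View pics/w2.png

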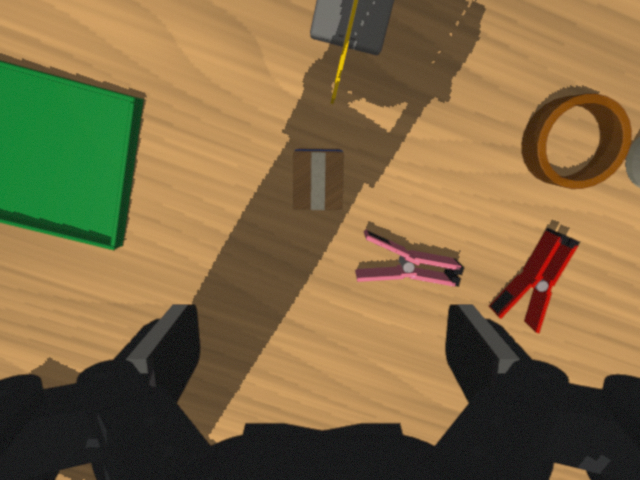

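The carton's top spans (293,151)–(343,210), aligned with the present tool yaw, and the card's free end is at (335,100).

Run:
```python
from h import *
i=np.load("w2.npy",allow_pickle=True).item();im=cv2.imread("pics/w2.png")[:,:,::-1].copy()
P=ray(i,[(293.5,151),(343,151),(343,210),(294,210)],.08);print("carton",mm(P[:,:2]),mm(P.mean(0)))
d=P[0]-P[3];print(np.degrees(np.arctan2(d[1],d[0])),np.linalg.norm(P[0]-P[3]),np.linalg.norm(P[0]-P[1]))
m=mask(im,(22,150,60),(32,255,255));ys,xs=np.where(m)
for r in sorted(set(ys))[::8]+[ys.max()]: print(r,xs[ys==r].min(),xs[ys==r].max())
print(mm(ray(i,[(335,100)],.1)),mm(ray(i,[(335,100)],.02)))
m=P.mean(0);print(go([m[0],m[1],.17],np.degrees(np.arctan2(d[1],d[0]))+90),go([m[0],m[1],.040],np.degrees(np.arctan2(d[1],d[0]))+90))
```

```text
carton [[545.9, 13.1], [560.4, -26.8], [512.3, -45.1], [497.4, -4.0]] [529.0, -15.7, 80.0]
19.44138270882155 0.05143870284098956 0.04246820911844758
0 354 357
8 352 355
16 350 353
24 349 352
32 347 350
40 345 348
48 343 347
56 340 345
64 339 343
72 337 341
80 335 339
88 334 337
96 332 335
103 331 332
[[595.6, -5.7, 100.0]] [[601.0, -6.3, 20.0]]
{'dx': 0.0276, 'dy': -0.0055, 'dz': 0.1611, 'rx': 0.0001, 'ry': 0.0004, 'rz': 0.0045} {'dx': 0.0277, 'dy': -0.0055, 'dz': 0.3236, 'rx': 0.0001, 'ry': 0.0004, 'rz': 0.0045}
```

```bash
python3 -m inch '[{"dx":0.0276,"dy":-0.0055,"dz":0.03,"rx":0,"ry":0,"rz":0.0045},{"dx":0.0276,"dy":-0.0055,"dz":0.09,"rx":0,"ry":0,"rz":0.0045},{"dx":0.0276,"dy":-0.0055,"dz":0.15,"rx":0,"ry":0,"rz":0.0045},{"dx":0.0276,"dy":-0.0055,"dz":0.2,"rx":0,"ry":0,"rz":0.0045},{"dx":0.0276,"dy":-0.0055,"dz":0.24,"rx":0,"ry":0,"rz":0.0045}]' && python3 -m inch '[{"dx":0,"dy":0,"dz":0.03,"rx":0,"ry":0,"rz":0},{"dx":0,"dy":0,"dz":0.06,"rx":0,"ry":0,"rz":0},{"dx":0,"dy":0,"dz":0.085,"rx":0,"ry":0,"rz":0},{"dx":0,"dy":0,"dz":0.09,"rx":0,"ry":0,"rz":0},{"dx":0,"dy":0,"dz":0.09,"rx":0,"ry":0,"rz":0}]' && python3 -m inch '[{"dx":0,"dy":0,"dz":0,"rx":0,"ry":0,"rz":0},{"dx":0,"dy":0,"dz":0,"rx":0,"ry":0,"rz":0},{"dx":0,"dy":0,"dz":0,"rx":0,"ry":0,"rz":0},{"dx":0,"dy":0,"dz":0,"rx":0,"ry":0,"rz":0}]' 0.1;python3 -m inch '[{"dx":0,"dy":0,"dz":0,"rx":0,"ry":0,"rz":0},{"dx":0,"dy":0,"dz":0,"rx":0,"ry":0,"rz":0}]' 0
```

```text
time: 3.3
tool_pos: [0.5276, -0.0192, 0.1038]
tool_rot: [-0.0, 0.986, 0.166, -0.002]
contact_force: [-0.2, 0.2, 1.3]
gripper_width: 1.002
grasp_force: 0.0
time: 3.8
tool_pos: [0.5286, -0.0185, 0.0344]
tool_rot: [-0.0, 0.986, 0.166, -0.001]
contact_force: [-0.3, 0.2, 0.2]
gripper_width: 1.002
grasp_force: 0.0
time: 4.2
tool_pos: [0.5299, -0.0169, 0.036]
tool_rot: [0.0, 0.986, 0.167, 0.001]
contact_force: [-0.8, 0.8, 0.3]
gripper_width: 0.549
grasp_force: 0.0
time: 4.4
tool_pos: [0.53, -0.0169, 0.036]
tool_rot: [0.0, 0.986, 0.167, 0.001]
contact_force: [-0.8, -0.3, 3.8]
gripper_width: 0.511
grasp_force: 44.7
```

```bash
python3 -m inch '[{"dx":0,"dy":0,"dz":0,"rx":0,"ry":0,"rz":0},{"dx":0,"dy":0,"dz":0,"rx":0,"ry":0,"rz":0}]' 0.015
python3 - <<'E'
from h import *
print(go([.53,-.017,.156],109.4)); print(go([.451,.261,.156],95.2))
E
```

```text
time: 4.6
tool_pos: [0.53, -0.0169, 0.036]
tool_rot: [0.0, 0.986, 0.167, 0.001]
contact_force: [-0.5, 0.5, 5.9]
gripper_width: 0.512
grasp_force: 44.8
{'dx': 0.0001, 'dy': 0.0003, 'dz': -0.15, 'rx': 0.0004, 'ry': -0.0007, 'rz': -0.0016}
{'dx': 0.0216, 'dy': -0.3604, 'dz': -0.1502, 'rx': 0.0003, 'ry': -0.0008, 'rz': 0.1637}
```

```bash
python3 -m inch '[{"dx":0,"dy":0,"dz":-0.03,"rx":0,"ry":0,"rz":0},{"dx":0,"dy":0,"dz":-0.075,"rx":0,"ry":0,"rz":0},{"dx":0,"dy":0,"dz":-0.115,"rx":0,"ry":0,"rz":0},{"dx":0,"dy":0,"dz":-0.14,"rx":0,"ry":0,"rz":0},{"dx":0,"dy":0,"dz":-0.15,"rx":0,"ry":0,"rz":0}]' && python3 -m inch '[{"dx":0.002,"dy":-0.03,"dz":0,"rx":0,"ry":0,"rz":0},{"dx":0.006,"dy":-0.08,"dz":0,"rx":0,"ry":0,"rz":0},{"dx":0.008,"dy":-0.13,"dz":0,"rx":0,"ry":0,"rz":0},{"dx":0.011,"dy":-0.18,"dz":0,"rx":0,"ry":0,"rz":0},{"dx":0.014,"dy":-0.23,"dz":0,"rx":0,"ry":0,"rz":0}]'
python3 - <<'E'
from h import *
print(go([.451,.261,.156],95.2))
E
```

```text
time: 5.1
tool_pos: [0.5303, -0.017, 0.1572]
tool_rot: [0.001, 0.986, 0.167, 0.002]
contact_force: [0.7, 0.5, -1.4]
gripper_width: 0.511
grasp_force: 44.3
time: 5.6
tool_pos: [0.4775, 0.1617, 0.1532]
tool_rot: [0.0, 0.986, 0.167, -0.001]
contact_force: [0.7, 0.9, -0.9]
gripper_width: 0.512
grasp_force: 44.3
{'dx': 0.0096, 'dy': -0.1282, 'dz': -0.0035, 'rx': -0.0, 'ry': 0.0019, 'rz': 0.1633}
```

```bash
python3 -m inch '[{"dx":0.005,"dy":-0.05,"dz":0,"rx":0,"ry":0,"rz":0.05},{"dx":0.008,"dy":-0.09,"dz":0,"rx":0,"ry":0,"rz":0.1},{"dx":0.0096,"dy":-0.12,"dz":0,"rx":0,"ry":0,"rz":0.14},{"dx":0.0096,"dy":-0.128,"dz":0,"rx":0,"ry":0,"rz":0.163},{"dx":0.0096,"dy":-0.128,"dz":0,"rx":0,"ry":0,"rz":0.163}]'; python3 -m inch '[{"dx":0,"dy":0,"dz":0,"rx":0,"ry":0,"rz":0}]'
python3 - <<'E'
from h import *
print(go([.451,.261,.043],95.2))
E
```

```text
time: 6.1
tool_pos: [0.4512, 0.2603, 0.1532]
tool_rot: [0.001, 0.999, 0.047, -0.002]
contact_force: [0.1, -0.3, -1.1]
gripper_width: 0.508
grasp_force: 44.3
time: 6.2
tool_pos: [0.452, 0.2593, 0.1538]
tool_rot: [0.001, 0.999, 0.046, -0.001]
contact_force: [0.1, -0.1, -1.4]
gripper_width: 0.509
grasp_force: 44.3
{'dx': -0.0008, 'dy': -0.0024, 'dz': 0.1384, 'rx': 0.0007, 'ry': 0.0014, 'rz': 0.0012}
```

```bash
python3 -m inch '[{"dx":0,"dy":-0.002,"dz":0.04,"rx":0,"ry":0,"rz":0},{"dx":0,"dy":-0.002,"dz":0.08,"rx":0,"ry":0,"rz":0},{"dx":0,"dy":-0.002,"dz":0.115,"rx":0,"ry":0,"rz":0},{"dx":0,"dy":-0.002,"dz":0.13,"rx":0,"ry":0,"rz":0},{"dx":0,"dy":-0.002,"dz":0.136,"rx":0,"ry":0,"rz":0}]'; python3 -m inch '[{"dx":0,"dy":0,"dz":0.0,"rx":0,"ry":0,"rz":0},{"dx":0,"dy":0,"dz":0.002,"rx":0,"ry":0,"rz":0},{"dx":0,"dy":0,"dz":0.003,"rx":0,"ry":0,"rz":0}]'
```

```text
time: 6.7
tool_pos: [0.4517, 0.2603, 0.0446]
tool_rot: [0.001, 0.999, 0.045, -0.002]
contact_force: [0.2, -0.1, -0.2]
gripper_width: 0.509
grasp_force: 44.3
time: 7.0
tool_pos: [0.4538, 0.2617, 0.0455]
tool_rot: [-0.0, 0.999, 0.046, 0.001]
contact_force: [-1.3, 0.4, -0.9]
gripper_width: 0.509
grasp_force: 44.3
```

```bash
for k in 1 2; do python3 -m inch '[{"dx":0,"dy":0,"dz":0.002,"rx":0,"ry":0,"rz":0},{"dx":0,"dy":0,"dz":0.002,"rx":0,"ry":0,"rz":0}]' | grep -v rot; done
```

```text
time: 7.2
tool_pos: [0.4528, 0.2615, 0.0428]
contact_force: [-1.2, 0.2, -1.8]
gripper_width: 0.509
grasp_force: 44.3
time: 7.4
tool_pos: [0.4528, 0.2615, 0.041]
contact_force: [0.2, 0.4, 0.2]
gripper_width: 0.506
grasp_force: 44.4
```

```bash
python3 -m inch '[{"dx":0,"dy":0,"dz":0.0015,"rx":0,"ry":0,"rz":0},{"dx":0,"dy":0,"dz":0.0015,"rx":0,"ry":0,"rz":0}]'; python3 -m inch '[{"dx":0,"dy":0,"dz":0,"rx":0,"ry":0,"rz":0},{"dx":0,"dy":0,"dz":0,"rx":0,"ry":0,"rz":0},{"dx":0,"dy":0,"dz":0,"rx":0,"ry":0,"rz":0}]' 0.15;python3 -m inch '[{"dx":0,"dy":0,"dz":0,"rx":0,"ry":0,"rz":0},{"dx":0,"dy":0,"dz":0,"rx":0,"ry":0,"rz":0},{"dx":0,"dy":0,"dz":0,"rx":0,"ry":0,"rz":0}]' 0.8; python3 -m inch '[{"dx":0,"dy":0,"dz":-0.03,"rx":0,"ry":0,"rz":0},{"dx":0,"dy":0,"dz":-0.08,"rx":0,"ry":0,"rz":0},{"dx":0,"dy":0,"dz":-0.14,"rx":0,"ry":0,"rz":0},{"dx":0,"dy":0,"dz":-0.2,"rx":0,"ry":0,"rz":0},{"dx":0,"dy":0,"dz":-0.25,"rx":0,"ry":0,"rz":0}]'
python3 - <<'E'
from h import *
print(go([.49,0.0,.26],96)) 
im=optics.grab_frame("scene")
cv2.imwrite("pics/s2.png",cv2.resize(im[180:380,220:500,::-1],None,fx=2,fy=2))
E
```

```text
time: 7.6
tool_pos: [0.4529, 0.2615, 0.041]
tool_rot: [0.0, 0.999, 0.046, -0.0]
contact_force: [-3.9, -1.5, 8.9]
gripper_width: 0.508
grasp_force: 45.2
time: 7.9
tool_pos: [0.4524, 0.2613, 0.0393]
tool_rot: [0.0, 0.999, 0.046, -0.0]
contact_force: [0.6, 0.9, 0.4]
gripper_width: 0.575
grasp_force: 0.0
time: 8.2
tool_pos: [0.4525, 0.2613, 0.0395]
tool_rot: [0.0, 0.999, 0.046, -0.0]
contact_force: [-0.0, -0.9, -0.1]
gripper_width: 0.905
grasp_force: 0.0
time: 8.7
tool_pos: [0.4528, 0.2615, 0.2426]
tool_rot: [-0.0, 0.999, 0.046, 0.001]
contact_force: [1.0, 1.5, 1.0]
gripper_width: 0.899
grasp_force: 0.0
{'dx': 0.0164, 'dy': 0.3297, 'dz': -0.0219, 'rx': -0.0005, 'ry': -0.0016, 'rz': -0.0087}
```

View pics/s2.png

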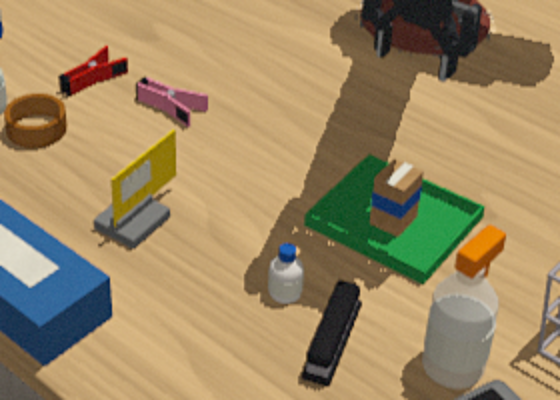

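The carton stands upright in the tray (crop ≈ (397,200)), and the card's edge is now free. I'll take a close look at the edge on the way to the clip.

```bash
python3 -m inch '[{"dx":0.003,"dy":0.06,"dz":-0.02,"rx":0,"ry":0,"rz":-0.009},{"dx":0.006,"dy":0.12,"dz":-0.02,"rx":0,"ry":0,"rz":-0.009},{"dx":0.01,"dy":0.18,"dz":-0.02,"rx":0,"ry":0,"rz":-0.009},{"dx":0.013,"dy":0.24,"dz":-0.02,"rx":0,"ry":0,"rz":-0.009},{"dx":0.0164,"dy":0.3,"dz":-0.02,"rx":0,"ry":0,"rz":-0.009}]' 1; python3 -m inch '[{"dx":0,"dy":0.03,"dz":0,"rx":0,"ry":0,"rz":0},{"dx":0,"dy":0.03,"dz":0,"rx":0,"ry":0,"rz":0},{"dx":0,"dy":0.03,"dz":0,"rx":0,"ry":0,"rz":0}]'
python3 - <<'E'
from h import *
i=optics.camera_info("wrist");im=optics.grab_frame("wrist");cv2.imwrite("pics/w3.png",im[:,:,::-1]);np.save("w3.npy",i,allow_pickle=True)
m=mask(im,(22,120,50),(34,255,255));n,l,st,ce=cv2.connectedComponentsWithStats(m);k=1+np.argmax(st[1:,4]);m=l==k
ys,xs=np.where(m);print(st[k])
for r in list(range(ys.min(),ys.max(),8))+[ys.max()]: print(r,xs[ys==r].min(),xs[ys==r].max())
x0=max(0,xs.min()-60);y0=max(0,ys.min()-20);c=im[y0:y0+180,x0:x0+220,::-1];print(x0,y0);cv2.imwrite("pics/w3c.png",cv2.resize(c,None,fx=3,fy=3,interpolation=cv2.INTER_NEAREST))
print(proj(i,[[.5905,-.006,.1],[.5905,-.006,.02]]))
E
```

```text
time: 9.25
tool_pos: [0.4874, 0.0218, 0.2554]
tool_rot: [-0.0, 0.999, 0.053, 0.0]
contact_force: [0.3, 0.3, -0.4]
gripper_width: 0.997
grasp_force: 0.0
time: 9.55
tool_pos: [0.49, -0.0004, 0.2552]
tool_rot: [-0.0, 0.999, 0.052, -0.0]
contact_force: [0.7, 1.1, -0.0]
gripper_width: 0.999
grasp_force: 0.0
[335   0  10  80 632]
0 336 344
8 336 344
16 336 343
24 336 343
32 336 343
40 336 343
48 336 343
56 336 343
64 337 343
72 336 341
79 337 338
275 0
[[343.82297712  77.14353667]
 [339.06053596  88.04777069]]
```

View pics/w3c.png

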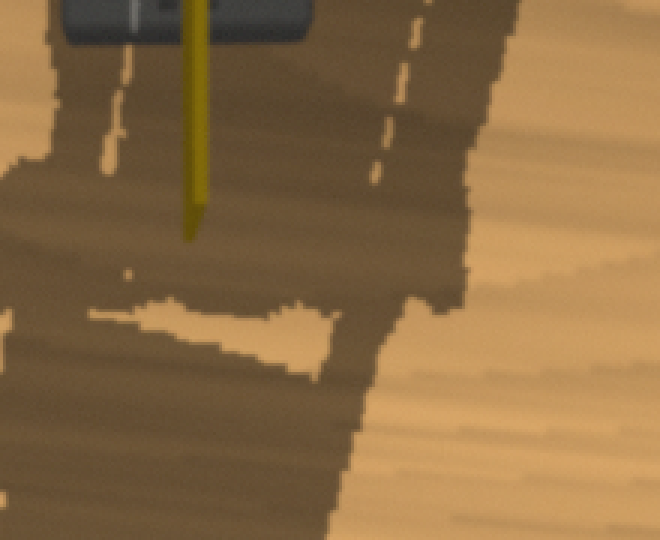

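Run:
```python
from h import *
i=np.load("w3.npy",allow_pickle=True).item();im=cv2.imread("pics/w3.png")
for r in (30,50,60,66,68,70): print(r,im[r,333:347].sum(1).tolist())
print(mm(ray(i,[(341,68)],.1)),mm(ray(i,[(337.5,80)],.02)))
a=ray(i,[(341,68),(340.5,0)],.1);d=a[1]-a[0];print(mm(a),np.degrees(np.arctan2(d[1],d[0])))
# top cam
ti=optics.camera_info("top");tm=optics.grab_frame("top");fit(tm,ti,(20,110,70),(34,255,255),.1,20);print(proj(ti,[[.596,-.0045,.1],[.596+.1294,-.0045+.0136,.1]]))
m=mask(tm,(20,110,70),(34,255,255))[170:230,310:335];ys,xs=np.where(m);print(sorted(zip((ys+170).tolist(),(xs+310).tolist()))[-8:],sorted(zip((ys+170).tolist(),(xs+310).tolist()))[:4])
print(go([.475,-.275,.26],95))
```

```text
30 [206, 202, 198, 184, 186, 194, 214, 237, 246, 246, 244, 224, 219, 213]
50 [224, 229, 216, 199, 182, 190, 205, 235, 243, 241, 234, 237, 221, 229]
60 [230, 228, 219, 198, 185, 185, 205, 234, 240, 243, 241, 235, 224, 223]
66 [249, 246, 236, 211, 187, 189, 209, 234, 239, 242, 243, 252, 253, 244]
68 [240, 241, 233, 208, 188, 191, 190, 195, 200, 199, 223, 239, 247, 239]
70 [235, 239, 230, 206, 186, 186, 183, 181, 186, 201, 219, 237, 239, 239]
[[596.0, -3.4, 100.0]] [[596.8, -3.9, 20.0]]
[[596.0, -3.4, 100.0], [636.5, 1.6, 100.0]] 7.136876572626506
[318, 174, 5, 33, 60] mean [679.9, 7.4] rect [[679.5, 7.5], [93.2, 6.1], 4.7]
[[324.57256282 219.03027917]
 [319.1994458  174.12182894]]
[(202, 322), (203, 321), (203, 322), (204, 321), (204, 322), (205, 321), (205, 322), (206, 322)] [(174, 318), (175, 318), (176, 318), (177, 318)]
{'dx': -0.0551, 'dy': 0.3406, 'dz': -0.006, 'rx': -0.0003, 'ry': 0.0002, 'rz': 0.0126}
```

```bash
python3 -m inch '[{"dx":-0.01,"dy":0.06,"dz":0,"rx":0,"ry":0,"rz":0},{"dx":-0.02,"dy":0.12,"dz":0,"rx":0,"ry":0,"rz":0},{"dx":-0.03,"dy":0.18,"dz":0,"rx":0,"ry":0,"rz":0},{"dx":-0.04,"dy":0.24,"dz":0,"rx":0,"ry":0,"rz":0},{"dx":-0.055,"dy":0.3,"dz":0,"rx":0,"ry":0,"rz":0}]'
python3 - <<'E'
from h import *
print(go([.461,-.278,.18],88))
E
```

```text
time: 10.15
tool_pos: [0.4719, -0.244, 0.2557]
tool_rot: [0.0, 0.999, 0.054, 0.0]
contact_force: [1.5, 0.1, 0.4]
gripper_width: 0.997
grasp_force: 0.0
{'dx': -0.0183, 'dy': 0.0408, 'dz': 0.0946, 'rx': 0.0, 'ry': -0.0006, 'rz': 0.0952}
```

```bash
python3 -m inch '[{"dx":-0.0183,"dy":0.041,"dz":0.03,"rx":0,"ry":0,"rz":0.095},{"dx":-0.0183,"dy":0.041,"dz":0.07,"rx":0,"ry":0,"rz":0.095},{"dx":-0.0183,"dy":0.041,"dz":0.094,"rx":0,"ry":0,"rz":0.095},{"dx":-0.0183,"dy":0.041,"dz":0.094,"rx":0,"ry":0,"rz":0.095}]'
python3 - <<'E'
from h import *
i=optics.camera_info("wrist");im=optics.grab_frame("wrist");cv2.imwrite("pics/w4.png",im[:,:,::-1]);np.save("w4.npy",i,allow_pickle=True);print(state()["tool_pos"])
c=im[60:300,200:460,::-1];cv2.imwrite("pics/w4c.png",cv2.resize(c,None,fx=2.5,fy=2.5,interpolation=cv2.INTER_CUBIC))
E
```

```text
time: 10.55
tool_pos: [0.459, -0.2754, 0.1763]
tool_rot: [-0.002, 1.0, -0.018, -0.003]
contact_force: [-0.7, 0.1, 0.3]
gripper_width: 0.999
grasp_force: 0.0
[ 0.46009209 -0.27609815  0.17876084]
```

View pics/w4c.png

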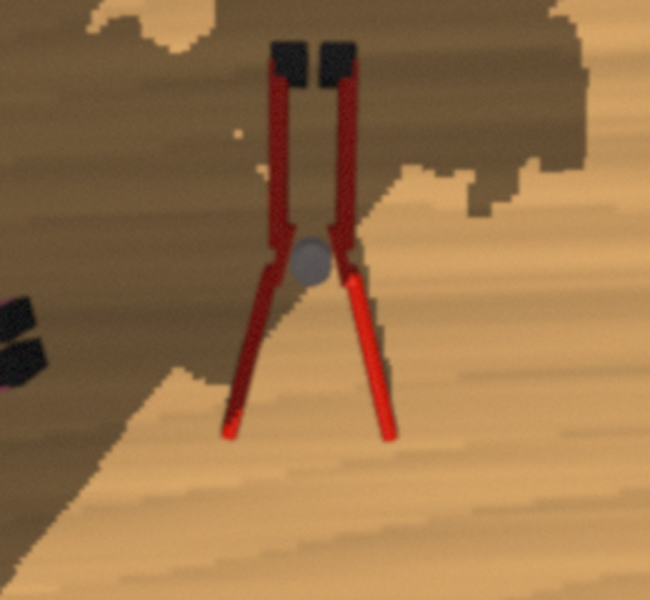

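The wrist view shows the red clip with pin (324,165), jaw end (325.6,77) and tail ends (291.6,235) and (356.4,235). The black tips of the pink one are at the left edge, about (208,192).

Run:
```python
from h import *
i=np.load("w4.npy",allow_pickle=True).item()
P=ray(i,[(324.4,164.8),(325.6,76.8),(291.6,234.8),(356.4,235.2)],.03);print(mm(P[:,:2]),"pink",mm(ray(i,[(214,185),(218,202)],.03)))
b=P[2:].mean(0);d=P[1]-b;yaw=np.degrees(np.arctan2(d[1],d[0]));u=d/np.linalg.norm(d)
c=(P[0]-b)@u*0; g=P[0]-.04*u; print("len",np.linalg.norm(d),"yaw",yaw,"grasp",mm(g), "tailmid->pin",np.linalg.norm(P[0]-b))
print(go([g[0],g[1],.004],90+yaw))
```

```text
[[500.1, -279.3], [556.9, -282.0], [450.9, -253.8], [449.0, -300.7]] pink [[488.8, -201.5, 30.0], [476.7, -203.0, 30.0]]
len 0.10704255268126624 yaw -2.516366411536638 grasp [460.1, -277.5, 30.0] tailmid->pin 0.05019280555466909
{'dx': 0.0007, 'dy': 0.0023, 'dz': 0.2184, 'rx': -0.0015, 'ry': 0.0018, 'rz': 0.0055}
```

```bash
python3 -m inch '[{"dx":0.001,"dy":0.002,"dz":0.05,"rx":0,"ry":0,"rz":0.005},{"dx":0.001,"dy":0.002,"dz":0.1,"rx":0,"ry":0,"rz":0.005},{"dx":0.001,"dy":0.002,"dz":0.15,"rx":0,"ry":0,"rz":0.005},{"dx":0.001,"dy":0.002,"dz":0.19,"rx":0,"ry":0,"rz":0.005},{"dx":0.001,"dy":0.002,"dz":0.205,"rx":0,"ry":0,"rz":0.005}]' 0.65; python3 -m inch '[{"dx":0,"dy":0,"dz":0.008,"rx":0,"ry":0,"rz":0},{"dx":0,"dy":0,"dz":0.012,"rx":0,"ry":0,"rz":0},{"dx":0,"dy":0,"dz":0.012,"rx":0,"ry":0,"rz":0}]';python3 - <<'E'
from h import *
for k in range(4): optics.grab_frame("top"); print(state()["tool_pos"])
print(go([.4601,-.2775,.004],87.5))
E
```

```text
time: 11.1
tool_pos: [0.4607, -0.2777, 0.0145]
tool_rot: [-0.001, 1.0, -0.022, -0.001]
contact_force: [-0.1, 0.2, -0.8]
gripper_width: 0.823
grasp_force: 0.0
time: 11.4
tool_pos: [0.4624, -0.2802, 0.0085]
tool_rot: [0.001, 1.0, -0.022, 0.001]
contact_force: [-0.8, 0.5, 0.3]
gripper_width: 0.823
grasp_force: 0.0
[ 0.46243453 -0.28030825  0.00868573]
[ 0.46233623 -0.28030757  0.00861745]
[ 0.46215235 -0.28022299  0.00842706]
[ 0.46193672 -0.28007371  0.00813497]
{'dx': -0.0024, 'dy': -0.0031, 'dz': 0.0052, 'rx': 0.001, 'ry': -0.0013, 'rz': -0.0009}
```

```bash
python3 -m inch '[{"dx":-0.001,"dy":-0.002,"dz":0.003,"rx":0,"ry":0,"rz":0},{"dx":-0.001,"dy":-0.002,"dz":0.004,"rx":0,"ry":0,"rz":0}]' 0.2; python3 -m inch '[{"dx":0,"dy":0,"dz":0,"rx":0,"ry":0,"rz":0},{"dx":0,"dy":0,"dz":0,"rx":0,"ry":0,"rz":0},{"dx":0,"dy":0,"dz":0,"rx":0,"ry":0,"rz":0}]' 0.0;python3 -m inch '[{"dx":0,"dy":0,"dz":0,"rx":0,"ry":0,"rz":0},{"dx":0,"dy":0,"dz":0,"rx":0,"ry":0,"rz":0},{"dx":0,"dy":0,"dz":0,"rx":0,"ry":0,"rz":0}]' -0.3
```

```text
time: 11.8
tool_pos: [0.4606, -0.2779, 0.0041]
tool_rot: [0.0, 1.0, -0.022, 0.0]
contact_force: [-0.5, 1.2, 5.6]
gripper_width: 0.595
grasp_force: 4.7
time: 12.1
tool_pos: [0.4608, -0.2783, 0.0046]
tool_rot: [0.0, 1.0, -0.022, 0.0]
contact_force: [-1.1, 0.7, 5.5]
gripper_width: 0.502
grasp_force: 6.4
time: 12.4
tool_pos: [0.4612, -0.2785, 0.0052]
tool_rot: [0.001, 1.0, -0.022, 0.001]
contact_force: [-1.9, 0.9, 8.8]
gripper_width: 0.353
grasp_force: 9.0
```

```bash
python3 -m inch '[{"dx":0,"dy":0,"dz":-0.001,"rx":0,"ry":0,"rz":0},{"dx":0,"dy":0,"dz":-0.001,"rx":0,"ry":0,"rz":0},{"dx":0,"dy":0,"dz":-0.001,"rx":0,"ry":0,"rz":0}]' -0.39; python3 -m inch '[{"dx":0,"dy":0,"dz":0,"rx":0,"ry":0,"rz":0},{"dx":0,"dy":0,"dz":0,"rx":0,"ry":0,"rz":0}]' -0.42; python3 -m inch '[{"dx":0,"dy":0,"dz":-0.01,"rx":0,"ry":0,"rz":0},{"dx":0,"dy":0,"dz":-0.03,"rx":0,"ry":0,"rz":0},{"dx":0,"dy":0,"dz":-0.06,"rx":0,"ry":0,"rz":0},{"dx":0,"dy":0,"dz":-0.1,"rx":0,"ry":0,"rz":0},{"dx":0,"dy":0,"dz":-0.15,"rx":0,"ry":0,"rz":0}]';python3 -m inch '[{"dx":0,"dy":0,"dz":-0.04,"rx":0,"ry":0,"rz":0},{"dx":0,"dy":0,"dz":-0.05,"rx":0,"ry":0,"rz":0},{"dx":0,"dy":0,"dz":-0.05,"rx":0,"ry":0,"rz":0}]'
python3 - <<'E'
from h import *
i=optics.camera_info("wrist");im=optics.grab_frame("wrist");np.save("w5.npy",i,allow_pickle=True);cv2.imwrite("pics/w5.png",im[:,:,::-1]);s=state();print(s["tool_pos"],toolR().round(3)); np.save("T5.npy",np.c_[toolR(),s["tool_pos"]])
E
```

```text
time: 12.7
tool_pos: [0.4612, -0.2781, 0.0054]
tool_rot: [0.0, 1.0, -0.023, 0.001]
contact_force: [-0.4, 2.0, 5.9]
gripper_width: 0.309
grasp_force: 10.0
time: 12.9
tool_pos: [0.4612, -0.2779, 0.0055]
tool_rot: [-0.0, 1.0, -0.022, 0.001]
contact_force: [-1.0, 2.7, 8.2]
gripper_width: 0.298
grasp_force: 20.3
time: 13.4
tool_pos: [0.4587, -0.2767, 0.1233]
tool_rot: [-0.001, 1.0, -0.023, -0.002]
contact_force: [0.5, 0.1, -0.5]
gripper_width: 0.291
grasp_force: 19.2
time: 13.7
tool_pos: [0.4608, -0.2783, 0.1656]
tool_rot: [0.001, 1.0, -0.023, 0.001]
contact_force: [-0.1, 0.5, -0.7]
gripper_width: 0.296
grasp_force: 19.2
[ 0.45995536 -0.27753846  0.16353342] [[ 0.999 -0.045 -0.001]
 [-0.045 -0.999  0.   ]
 [-0.001 -0.    -1.   ]]
```

View pics/w5.png

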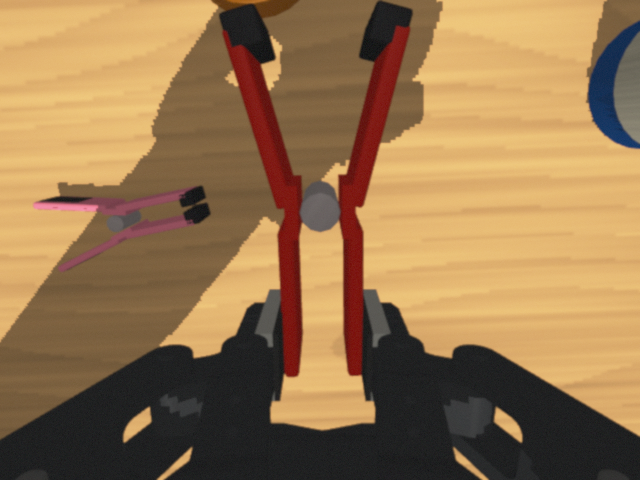

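The clip is held with its tails parallel at 19 N and the jaws gaping: pin (320,210), tips (246,33) and (386,31), tail ends (292,375) and (356,375). Next I check its pose in the tool frame and the approach.

Run:
```python
from h import *
i=np.load("w5.npy",allow_pickle=True).item();T=np.load("T5.npy");R,p=T[:,:3],T[:,3]
for zt in (-.025,):
  P=ray(i,[(320,212),(220,12),(412,9),(244,2),(388,2),(292,376),(356,376)],p[2]-zt)
  print(zt,mm((P-p)@R))
print(proj(i,(R@np.array([[.04,0,-.025],[.04,0,-.025],[.098,0,-.025],[-.014,0,-.025]]).T).T+p))
# plan: edge E, card yaw
E=np.array([.596,-.004,.065])
for yaw in (6.5,):
  u=np.array([np.cos(np.radians(yaw)),np.sin(np.radians(yaw)),0])
  for a in (.12,.035):   # edge ahead of pin
    t=E-u*(a+.04); t[2]=.065-.010; print(a,t,go(t,90+yaw),go([t[0],t[1],.16],90+yaw))
```

```text
-0.025 [[43.5, 1.3, -25.0], [96.8, -24.8, -25.1], [97.6, 25.4, -25.1], [99.1, -18.4, -25.1], [99.2, 19.1, -25.1], [-11.7, -8.0, -25.0], [-11.7, 13.2, -25.0]]
[[315.57503288 223.55707031]
 [315.57503288 223.55707031]
 [314.79058824   7.04001949]
 [316.14964141 382.156592  ]]
0.12 [ 0.4370285  -0.02211251  0.055     ] {'dx': -0.0429, 'dy': -0.3176, 'dz': 0.1358, 'rx': -0.0003, 'ry': 0.0005, 'rz': -0.1056} {'dx': -0.043, 'dy': -0.3177, 'dz': 0.0046, 'rx': -0.0003, 'ry': 0.0005, 'rz': -0.1056}
0.035 [ 0.52148211 -0.01249024  0.055     ] {'dx': 0.0621, 'dy': -0.3344, 'dz': 0.1357, 'rx': -0.0003, 'ry': 0.0005, 'rz': -0.1056} {'dx': 0.0619, 'dy': -0.3344, 'dz': 0.0045, 'rx': -0.0003, 'ry': 0.0005, 'rz': -0.1056}
```

```bash
python3 -m inch '[{"dx":-0.006,"dy":-0.04,"dz":0,"rx":0,"ry":0,"rz":-0.02},{"dx":-0.015,"dy":-0.1,"dz":0,"rx":0,"ry":0,"rz":-0.05},{"dx":-0.025,"dy":-0.16,"dz":0,"rx":0,"ry":0,"rz":-0.08},{"dx":-0.034,"dy":-0.22,"dz":0,"rx":0,"ry":0,"rz":-0.1},{"dx":-0.04,"dy":-0.28,"dz":0,"rx":0,"ry":0,"rz":-0.11}]'; python3 -m inch '[{"dx":-0.001,"dy":-0.025,"dz":0,"rx":0,"ry":0,"rz":0},{"dx":-0.002,"dy":-0.037,"dz":0,"rx":0,"ry":0,"rz":0},{"dx":-0.002,"dy":-0.037,"dz":0.03,"rx":0,"ry":0,"rz":0},{"dx":-0.002,"dy":-0.037,"dz":0.07,"rx":0,"ry":0,"rz":0},{"dx":-0.002,"dy":-0.037,"dz":0.1,"rx":0,"ry":0,"rz":0}]'
python3 - <<'E'
from h import *
E=np.array([.596,-.004,.065]);yaw=6.5;u=np.array([np.cos(np.radians(yaw)),np.sin(np.radians(yaw)),0])
for a in (.12,.07,.035):
    t=E-u*(a+.041); t[2]=.055; print(a,t,go(t,89+yaw))
E
```

```text
time: 14.25
tool_pos: [0.4362, -0.0505, 0.1611]
tool_rot: [-0.001, 0.998, 0.06, -0.002]
contact_force: [0.6, 0.2, -0.9]
gripper_width: 0.299
grasp_force: 17.6
time: 14.75
tool_pos: [0.4317, -0.0236, 0.0811]
tool_rot: [-0.0, 0.998, 0.06, -0.002]
contact_force: [-0.5, 1.2, -1.4]
gripper_width: 0.299
grasp_force: 17.6
0.12 [ 0.43603493 -0.02222572  0.055     ] {'dx': 0.0057, 'dy': -0.001, 'dz': 0.0326, 'rx': -0.0005, 'ry': 0.0026, 'rz': 0.0156}
0.07 [ 0.48571352 -0.01656556  0.055     ] {'dx': 0.0682, 'dy': -0.0007, 'dz': 0.0323, 'rx': -0.0005, 'ry': 0.0026, 'rz': 0.0156}
0.035 [ 0.52048854 -0.01260344  0.055     ] {'dx': 0.112, 'dy': -0.0004, 'dz': 0.0322, 'rx': -0.0005, 'ry': 0.0026, 'rz': 0.0156}
```

Now I drop to height, advance until the tips are about 12 mm short of the edge, and look.

```bash
python3 -m inch '[{"dx":0.006,"dy":-0.001,"dz":0.02,"rx":0,"ry":0,"rz":0.015},{"dx":0.02,"dy":-0.001,"dz":0.033,"rx":0,"ry":0,"rz":0.015},{"dx":0.04,"dy":-0.001,"dz":0.033,"rx":0,"ry":0,"rz":0.015},{"dx":0.06,"dy":-0.001,"dz":0.033,"rx":0,"ry":0,"rz":0.015},{"dx":0.066,"dy":-0.001,"dz":0.033,"rx":0,"ry":0,"rz":0.015}]';python3 -m inch '[{"dx":0,"dy":0,"dz":0,"rx":0,"ry":0,"rz":0},{"dx":0,"dy":0,"dz":0,"rx":0,"ry":0,"rz":0}]'
python3 - <<'E'
from h import *
i=optics.camera_info("wrist");im=optics.grab_frame("wrist");np.save("w6.npy",i,allow_pickle=True);s=state();p=s["tool_pos"];R=toolR();print(p)
cv2.imwrite("pics/w6.png",im[:,:,::-1])
u=np.array([.9936,.1132,0]);E=np.array([.596,-.004,0])
print("pred card",proj(i,[E+[0,0,.1],E+[0,0,.02],E+.02*u+[0,0,.1]]))
print("pred clip pin/tips",proj(i,(R@np.array([[.041,0,-.025],[.098,-.0255,-.025],[.098,.0255,-.025]]).T).T+p))
E
```

```text
time: 15.25
tool_pos: [0.4857, -0.0169, 0.0564]
tool_rot: [-0.0, 0.999, 0.048, -0.001]
contact_force: [-0.6, -0.4, -0.5]
gripper_width: 0.296
grasp_force: 17.6
time: 15.45
tool_pos: [0.4847, -0.0165, 0.0571]
tool_rot: [-0.0, 0.999, 0.049, -0.001]
contact_force: [-0.2, 0.9, -1.0]
gripper_width: 0.291
grasp_force: 17.6
[ 0.48469909 -0.01644163  0.05731421]
pred card [[ 308.11701323 -102.85228219]
 [ 314.60715046    6.87982051]
 [ 305.53217271 -226.81513363]]
pred clip pin/tips [[ 3.17579736e+02  2.18521284e+02]
 [ 2.16934348e+02 -5.52047174e-01]
 [ 4.17126972e+02 -2.86312550e-01]]
```

View pics/w6.png

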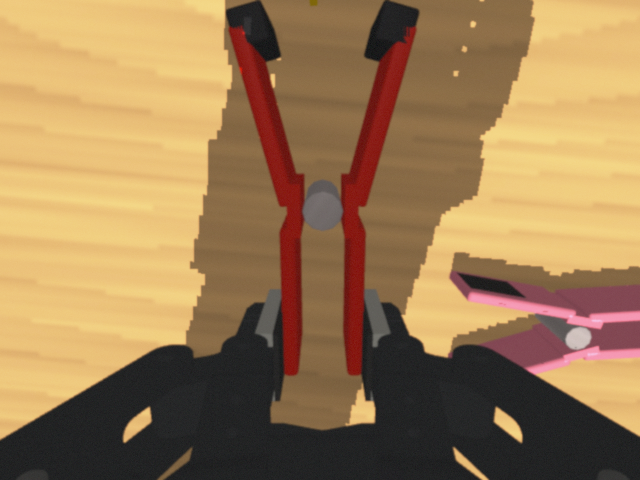

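The tip midline is at column 323 and the card's lower end is at (314,2), close to where I predicted it. The clip needs about 3 mm toward −y of the tool, then about 39 mm forward.

```bash
python3 -m inch '[{"dx":0,"dy":-0.003,"dz":0.002,"rx":0,"ry":0,"rz":-0.007},{"dx":0.01,"dy":-0.003,"dz":0.002,"rx":0,"ry":0,"rz":-0.007},{"dx":0.02,"dy":-0.003,"dz":0.002,"rx":0,"ry":0,"rz":-0.007},{"dx":0.03,"dy":-0.003,"dz":0.002,"rx":0,"ry":0,"rz":-0.007}]';python3 -m inch '[{"dx":0.01,"dy":0,"dz":0,"rx":0,"ry":0,"rz":0},{"dx":0.018,"dy":0,"dz":0,"rx":0,"ry":0,"rz":0},{"dx":0.018,"dy":0,"dz":0,"rx":0,"ry":0,"rz":0}]'
python3 - <<'E'
from h import *
i=optics.camera_info("wrist");im=optics.grab_frame("wrist");np.save("w7.npy",i,allow_pickle=True);s=state();p=s["tool_pos"];R=toolR();print(p)
cv2.imwrite("pics/w7.png",im[:,:,::-1])
m=mask(im,(20,110,50),(35,255,255))[:230,260:390];ys,xs=np.where(m)
for r in range(0,ys.max()+1,8): print(r,(xs[ys==r].min()+260,xs[ys==r].max()+260) if (ys==r).any() else None)
E=np.array([.596,-.004,0])
print("edge in tool",mm(R.T@(E+[0,0,.065]-p)),"pred card",proj(i,[E+[0,0,.1],E+[0,0,.02]]))
E
```

```text
time: 15.9
tool_pos: [0.5103, -0.0114, 0.0566]
tool_rot: [0.0, 0.999, 0.054, 0.0]
contact_force: [0.0, -0.6, -0.8]
gripper_width: 0.291
grasp_force: 17.6
time: 16.2
tool_pos: [0.5247, -0.0099, 0.0566]
tool_rot: [0.0, 0.999, 0.054, 0.0]
contact_force: [0.0, -0.2, -0.5]
gripper_width: 0.295
grasp_force: 17.6
[ 0.52407546 -0.00993109  0.05634805]
0 (np.int64(314), np.int64(329))
8 (np.int64(314), np.int64(328))
16 (np.int64(314), np.int64(328))
24 (np.int64(314), np.int64(328))
32 (np.int64(314), np.int64(328))
40 (np.int64(314), np.int64(328))
48 (np.int64(314), np.int64(328))
56 (np.int64(315), np.int64(329))
64 (np.int64(315), np.int64(329))
72 (np.int64(315), np.int64(329))
80 (np.int64(275), np.int64(329))
88 (np.int64(315), np.int64(328))
96 (np.int64(315), np.int64(329))
104 (np.int64(316), np.int64(328))
112 (np.int64(318), np.int64(326))
edge in tool [72.1, 1.9, -8.7] pred card [[324.70906409 105.00706406]
 [323.26465439 115.26225921]]
```

View pics/w7.png

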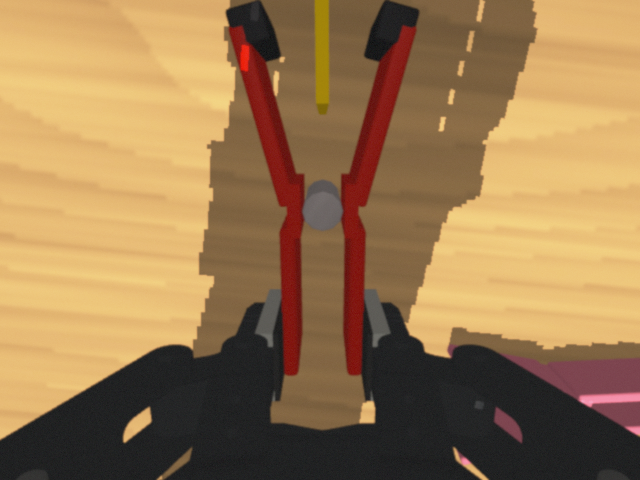

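The card's free end is at (322,110), midway between the jaws (inner faces about 282 and 364 there) and parallel to them. It is about 31 mm ahead of the pin, with no contact force, so I'm handing the job in.

```bash
python3 -m inch '[{"dx":0,"dy":0,"dz":0,"rx":0,"ry":0,"rz":0},{"dx":0,"dy":0,"dz":0,"rx":0,"ry":0,"rz":0}]' && python3 -c "
from plant import ticket
print(ticket.job_done())"
```

```text
time: 16.45
tool_pos: [0.5233, -0.0099, 0.0562]
tool_rot: [-0.0, 0.999, 0.054, -0.0]
contact_force: [0.9, -0.3, -0.8]
gripper_width: 0.295
grasp_force: 17.6
the job is handed in; nothing more can be done
None
```

I handed the job in at 16.45 s: the carton stands upright in the tray, and the clip is held wide open around the card's free edge, about 31 mm ahead of its pin and midway between the jaws, with no contact force showing.

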